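# Wind up the plate lift and rack the press plates

## Robot

A 6-joint arm with a two-finger parallel gripper is mounted at the origin on a cart in front of the work surface, level with it; the furniture and walls round the work are solid. World frame = base frame: x ahead of the robot, y to its left, z up, the work surface at z = 0. Lengths are in mm, angles in degrees, forces in N, time in s.
With the tool pointing down it reaches from about 325 to 925 mm from the base axis. Payload 3.1 kg.
Tool frame: the origin (TCP) lies at the very end of the fingers, on their centre line; the grasp point (between the pads) lies grasp_offset behind it (grasp_offset is the distance from the TCP to the grasp point, in mm); z points along the fingers, y is the line along which they close (so a half turn about z gives the same grasp; the last joint's range is limited). The gripper opens to 85 mm and grips with 20 to 120 N. Pads are 22 mm wide; open, the fingers measure 114 mm over their backs; the gripper's body (76 mm by 85 mm) begins 54 mm behind the grasp point. The pads swing forward as they close: fully open they stand 13 mm farther back than shut.
Start: joints at [-79.653, 12.427, 92.441, -0, 75.132, -6.429], TCP at [180.417, -598.405, 231.3] pointing down, gripper open.
Joint ranges: [-157.48, 157.48], [-44.54, 120.13], [17.64, 146.25], [-64.5, 244.5], [7.68, 150.69], [-147.95, 147.95]. Speed limits (degrees/s): [159.86, 159.86, 180, 180, 180, 180].

## Interface

Orientations are given as [roll, pitch, yaw] about the fixed x, y, z axes, in that order (R = Rz(yaw) Ry(pitch) Rx(roll)).
In Python, from station import * gives the robot as it stands. Calls block until the motion is done:
- goto(position, orientation): joint-space move of the TCP to a pose.
- move_l(position, attitude=None, speed=150): straight line of the TCP; attitude=None keeps the orientation; speed is the mean speed in mm/s.
- move_j(angles): joint-space move.
- grip(opening, squeeze=None): finger opening in mm; squeeze is the grip in N (None keeps the last); returns when the fingers have stopped.
- wait(seconds).
- solve_ik(position, orientation): joint angles nearest the present ones, or None.
- get_obs(): the state.
- get_image(name): name is "side" or "top"; returns the picture (400x640x3 uint8, red, green, blue); there is no depth.
- get_calibration(name): a dict with "fx", "fy", "cx", "cy" (pixels), "R" (3x3) and "t" (3): a world point X has camera coordinates R X + t. Camera axes: x right, y down, z forward; pixel columns grow to the right and rows downward; lengths in mm; the calibration is good to about 2 mm. A picture is of the moment at which its call begins. get_calibration takes no time and is no camera call.
A pose or a line that the arm cannot do raises Unreachable and nothing moves.
- sign_off(): hands the job in; it is judged then, once.
Trained networks look in the newest picture that a camera, given by its name, has taken for a name from the list of things; names that differ only in an ending like _2 or _b are one class to them, and where a whole thing is asked for, a point or a joint stands for the part that bears it (a point fixed in the world has none). Each returns a list of dicts, best first, with "score" (0 to 1); they miss things now and then, are a little off and sometimes report something else, mostly with a low value. They report only what shows in the picture. A call takes as long as a camera call.
- spot_in(name, camera): "extent" ([centre column, centre row, width, height] in pixels, round what is visible of it).
- regions_of(name, camera): "region" (400x640 bool, what is visible of it) and "extent" ([centre column, centre row, width, height] in pixels, round what is visible of it).
The state is a dict: "t": time; "joint_pos": joint angles; "qvel": joint speeds; "effort": joint torques, N m; "tcp_pos": TCP position; "ee_rot": TCP orientation; "wrist_force": force on the tool from outside, world axes, zero at the start; "moment": the same for the moment, N m; "grip_width": finger opening in mm; "grip_force": force on a finger pad.
Only numpy, scipy, OpenCV 4.12 (cv2) and the standard library are available. Lean on these libraries where they do the work, as an engineer would, in place of code of your own. Each camera call takes 0.05 s, during which the arm holds its last target. There are 200 camera calls.

## Task

Wind the plate lift up by its bar knob, anticlockwise seen from above, until the pointer stands at the tall pin and the sprung pawl has caught that tooth, so that the wheel stays there when you let go. Then draw every plate up out of the lift by its top edge and stand each one upright in its own groove of the wooden stand, near the middle of the groove and fully down, leaving the lift wound at the tall pin. Do not knock the stone cast, the jar or the mug about.

Things in the scene. Friction and masses are not known exactly. Their poses are not given: they have to be found in the camera images.
- plate_lift: Fixed plate lift: dark steel base 250 x 232 x 12 mm on the bench, a grey slotted magazine at its far end, a ratchet wheel at its near end. Origin on the bench; x points from wheel to magazine, y across the slots, z up. The wheel's upright axis is at x = -65 mm, y = 0. A comb inside carries the plates and rises 9 mm per tooth wound (17.2 mm per rad).
- magazine_top (a point): Centre of the magazine's top face, 98 mm above the bench, axes as the lift. The magazine is a solid block 116 mm (x) by 216 mm (y) with six upright slots 12 mm wide (y), 98 mm long (x) at y = -90, -54, -18, +18, +54, +90 mm for plate_1 to plate_6. At tooth 0 the plates' tops lie 4 mm below this face; at tooth 4, 5, 6 they stand 32, 41, 50 mm above it.
- lift_wheel (a joint): Wheel angle (rad), positive anticlockwise from above = winding up. Saw teeth every 0.524 rad: the pawl holds it at 0, 0.524, 1.047 .. 3.142 (tooth 0 to 6; end stop 3.75). Load 0.05 to 0.35 N m. Let go, it turns back to the last tooth passed, within 0.05 rad, and no further: turn about 0.15 rad past a tooth, then let go. Starts at tooth 0.
- pawl (a joint): Angle of the sprung pawl (rad): about 0 when it lies in the gap behind a tooth, up to about 0.25 as it rides over a tooth's tip. Steel finger 45 mm long beside the wheel; its pivot is at x = -110, y = -62 mm on the lift. Swinging its tail aside would free the wheel to run back.
- wheel_grip (a point): Centre of the bar knob, on the wheel's axis, 97 mm above the bench: the point to grip. The black bar is 84 mm long, 14 mm wide and reaches from 71 to 113 mm above the bench. Its x axis lies along the bar and points as the pointer does; it turns with the wheel (lift's x axis turned by 0.524 rad + wheel angle).
- pointer_tip (a point): Tip of the thin brass pointer on the wheel, 55 mm from the wheel's axis, 47 mm above the bench. Its x axis points outward along the pointer.
- tall_pin: Tall steel index pin, 9 mm thick, 58 mm long, foot (origin) on the lift's base, 64 mm from the wheel's axis, at the place where the pointer points at tooth 4, 5 or 6 (two similar short pins, 28 mm long, mark the other two). At its tooth the pointer tip is 9 mm from the pin's axis; one tooth off, about 32 mm.
- stand: Loose wooden stand, 96 (x) x 242 (y) x 51 mm high, about 1.2 kg. Origin: centre of its underside; z up. Seven rounded ridges 22 mm wide leave six grooves 14 mm wide along its x axis at y = -90, -54, -18, +18, +54, +90 mm; groove floor 14 mm, ridge tops 51 mm above the bench. A plate home in a groove has its centre 50 mm above the bench.
- cast: Bystander: pale stone cast of a jaw, 60 x 71 x 41 mm, on the bench.
- jar: Bystander: screw jar with green lid, 58 mm across, 50 mm high.
- cup: Bystander: white mug, 82 mm across, 94 mm high.
- plate_1_mid (a point): Centre of an aluminium press plate 90 mm wide (its x axis), 8 mm thick (y), 72 mm tall (z up), about 0.14 kg; the centre is 36 mm below its top edge. None from the start if this plate is absent (four to six are there).
- plate_2_mid (a point): Centre of an aluminium press plate 90 mm wide (its x axis), 8 mm thick (y), 72 mm tall (z up), about 0.14 kg; the centre is 36 mm below its top edge. None from the start if this plate is absent (four to six are there).
- plate_3_mid (a point): Centre of an aluminium press plate 90 mm wide (its x axis), 8 mm thick (y), 72 mm tall (z up), about 0.14 kg; the centre is 36 mm below its top edge. None from the start if this plate is absent (four to six are there).
- plate_4_mid (a point): Centre of an aluminium press plate 90 mm wide (its x axis), 8 mm thick (y), 72 mm tall (z up), about 0.14 kg; the centre is 36 mm below its top edge. None from the start if this plate is absent (four to six are there).
- plate_5_mid (a point): Centre of an aluminium press plate 90 mm wide (its x axis), 8 mm thick (y), 72 mm tall (z up), about 0.14 kg; the centre is 36 mm below its top edge. None from the start if this plate is absent (four to six are there).
- plate_6_mid (a point): Centre of an aluminium press plate 90 mm wide (its x axis), 8 mm thick (y), 72 mm tall (z up), about 0.14 kg; the centre is 36 mm below its top edge. None from the start if this plate is absent (four to six are there).

How it is judged:
By the outcome, as a careful person would: the job done as asked, in the order asked, and still so for the second after the job is handed in, with the robot touching nothing.
Of plate_1, plate_2, plate_3, plate_4, plate_5, plate_6 only 4 to 6 are there at a start; the rules pass over those that are not, and their reading is None.
At some moment in a run one of stand may be knocked a few centimetres aside while the robot is not near it.
It also fails if it takes over 210 s, if anything falls off the work surface, if the arm or the gripper's body presses on something with over 40 N, if the wrist force passes 120 N, or if a joint passes its speed limit or range.

## Working session

There is one attempt and no reset: what is moved stays moved. The work goes in short steps, each a Python script; the robot and the scene stay as the last script left them, time stands still between calls to the robot, and variables do not carry over. Pictures are saved under pics/ and viewed, at most 14 in all, crops included, and the job is handed in when it is done.

```bash
mkdir -p pics; ls; python3 - <<'E'
from station import *
import cv2
o=get_obs();print(o)
for c in("top","side"):
    im=get_image(c);cv2.imwrite(f"pics/{c}0.png",im[:,:,::-1])
    k=get_calibration(c);print(c,k)
    for n in("plate_lift","stand","tall_pin","wheel_grip","pointer_tip","cast","jar","cup","plate_1_mid"):
        print(n,[(round(d["score"],2),[round(float(v),1) for v in d["extent"]]) for d in spot_in(n,c)[:6]])
E
```

```text
pics
{'t': 0.0, 'joint_pos': array([-7.96531151e+01,  1.24755820e+01,  9.25279153e+01, -8.99219658e-04,
        7.51304858e+01, -6.42830681e+00]), 'qvel': array([-0.00123768, -0.08122776,  0.00885134, -0.0032764 , -0.0695543 ,
       -0.0514896 ]), 'effort': array([ 9.53882845e-04, -3.96839440e+01, -3.03851724e+01, -3.85727375e-06,
        9.81481659e-03, -9.30784324e-06]), 'tcp_pos': array([ 180.26098228, -597.60538754,  229.98611253]), 'ee_rot': array([-1.79866762e+02, -1.41376170e-02,  1.67754070e+01]), 'wrist_force': array([-0.19492909,  0.46654126,  0.69560273]), 'moment': array([ 0.00597869,  0.05097764, -0.0386885 ]), 'grip_force': 0.0, 'grip_width': 85.16933738185101}
top {'fx': 370.33200836681505, 'fy': 370.33200836681505, 'cx': 321.0875873767262, 'cy': 201.1612630549942, 'R': array([[ 0.00730518, -0.99997074,  0.00226949],
       [-0.99899312, -0.00739846, -0.04424949],
       [ 0.04426499, -0.00194395, -0.99901793]]), 't': array([ -75.96851165,  542.91761155, 1109.96836342])}
plate_lift [(0.66, [372.8, 207.2, 82.3, 87.6]), (0.39, [406.1, 190.0, 1.5, 27.6]), (0.28, [245.4, 
[... 377 characters left out ...]
.1]), (0.54, [407.2, 188.1, 1.4, 29.9])]
side {'fx': 470.30258157525907, 'fy': 470.30258157525907, 'cx': 323.95542370369554, 'cy': 202.90185074823154, 'R': array([[ 0.99863625,  0.05217581,  0.00182147],
       [ 0.03270142, -0.59794104, -0.80087273],
       [-0.04069705,  0.79984011, -0.59883182]]), 't': array([-535.71133984,    9.94936285, 1549.32962653])}
plate_lift [(0.58, [310.1, 250.9, 97.6, 81.4])]
stand [(0.87, [327.4, 181.1, 43.9, 48.9])]
tall_pin [(0.3, [311.8, 246.1, 89.9, 82.3])]
wheel_grip [(0.96, [293.9, 242.5, 33.7, 41.3])]
pointer_tip []
cast [(0.72, [243.8, 300.8, 25.9, 26.9])]
jar []
cup [(0.86, [265.9, 160.4, 20.8, 30.9]), (0.23, [311.0, 245.3, 92.7, 85.1])]
plate_1_mid []
```

```bash
python3 - <<'E'
import cv2
a=cv2.imread("pics/top0.png")[115:300,190:450];cv2.imwrite("pics/top0c.png",cv2.resize(a,None,fx=3,fy=3,interpolation=cv2.INTER_CUBIC))
a=cv2.imread("pics/side0.png")[130:320,220:420];cv2.imwrite("pics/side0c.png",cv2.resize(a,None,fx=3,fy=3,interpolation=cv2.INTER_CUBIC))
E
```

```text
(no output)
```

View pics/top0c.png

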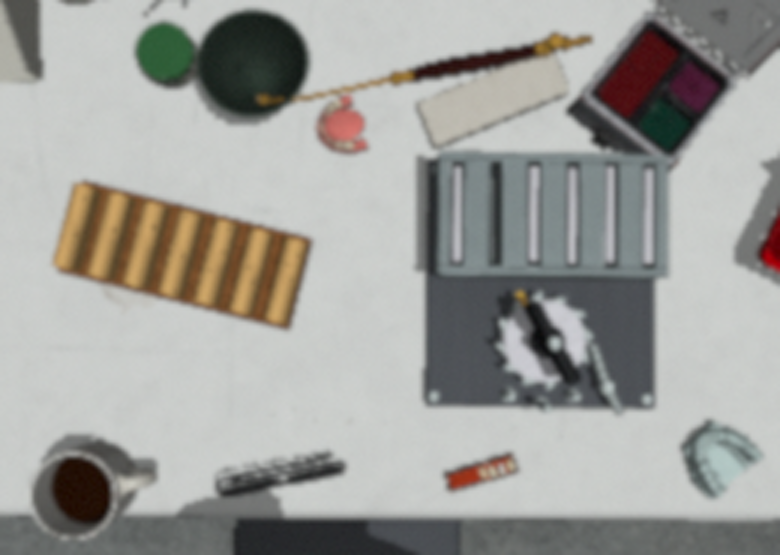

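View pics/side0c.png

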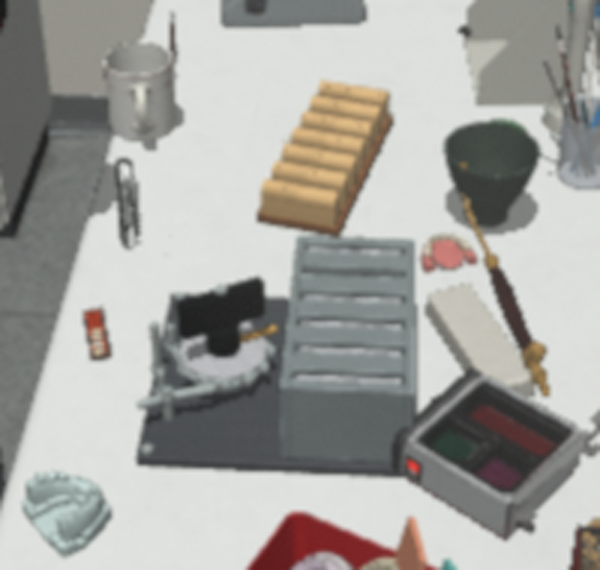

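```bash
cat > h.py <<'E'
from station import *
import numpy as np, cv2
from scipy.optimize import least_squares
def proj(c,P):
    k=get_calibration(c);q=np.atleast_2d(P)@np.array(k["R"]).T+k["t"]
    return np.c_[k["fx"]*q[:,0]/q[:,2]+k["cx"],k["fy"]*q[:,1]/q[:,2]+k["cy"]]
def W(pose,P):
    x,y,a=pose;P=np.atleast_2d(np.array(P,float));c,s=np.cos(a),np.sin(a)
    return np.c_[x+c*P[:,0]-s*P[:,1],y+s*P[:,0]+c*P[:,1],P[:,2]]
def fit(obs,x0):
    "obs: list of (camera, local pts, pixels)"
    f=lambda p:np.concatenate([(proj(c,W(p,L))-px).ravel() for c,L,px in obs])
    return least_squares(f,x0,loss="soft_l1",x_scale=[10,10,.1])
E
python3 - <<'E'
from h import *
import station; print("go",grasp_offset)
T=lambda a:np.array(a)/3.+[190,115]; S=lambda a:np.array(a)/3.+[220,130]
for c in("top","side"): k=get_calibration(c);print(c,"pos",-np.array(k["R"]).T@k["t"])
# magazine: centre x? base spans x -125..125; magazine far end
mag=lambda xc:[[xc+58,108,98],[xc+58,-108,98],[xc-58,-108,98],[xc-58,108,98]]
base=[[-125,116,12],[-125,-116,12]]
L=mag(67)
r=fit([("top",mag(67),T([[438,153],[668,154],[666,275],[437,273]])),("top",base,T([[425,405],[653,406]])),
 ("side",mag(67),S([[300,238],[413,240],[414,392],[282,388]][:2]+[[414,392],[282,388]]) if 0 else S([[299,238],[413,238],[415,393],[281,390]])),("side",[[-125,-116,12]],S([[140,462]]))][:2],[550,-150,0])
print(r.x,r.fun.round(1))
lift=r.x
st=[[48,121,40],[-48,121,40],[-48,-121,40],[48,-121,40]]
r2=fit([("top",st,T([[80,182],[55,268],[290,327],[311,238]]))],[560,200,-.2]);print(r2.x,r2.fun.round(1))
out=[]
for c,(x0,y0) in (("top",(330,162)),("side",(258,205))):
    im=cv2.imread(f"pics/{c}0.png")[y0:y0+95,x0:x0+95]
    im=cv2.resize(im,None,fx=6,fy=6,interpolation=cv2.INTER_CUBIC)[:, :390] if 0 else cv2.resize(im,None,fx=4.2,fy=4.2,interpolation=cv2.INTER_CUBIC)
    def d(P,col):
        for p in proj(c,W(lift,P)): cv2.circle(im,tuple(int(v) for v in ((p-[x0,y0]+.5)*4.2)),2,col,-1)
    d(mag(67)+base,(0,0,255)); d([[-65,0,113]],(255,0,255))
    for a in(150,180,210):
        a=np.radians(a);d([[-65+64*np.cos(a),64*np.sin(a),z] for z in(12,40,70)],(0,255,255))
    for y in(-90,-54,-18,18,54,90): d([[67-49,y,98],[67+49,y,98]],(0,160,0))
    out.append(im)
cv2.imwrite("pics/z1.png",np.hstack(out))
E
```

```text
go 18.700000000000003
top pos [ 493.79318432  -69.79180851 1133.07453862]
side pos [  597.70855306 -1205.31567126   936.73183959]
[ 5.17383468e+02 -2.19919099e+02 -3.22320131e-03] [-0.2 -1.4 -0.1 -0.9  0.6  0.  -0.3 -0.1 -0.5  1.2  0.5  1.7]
[ 5.45927690e+02  1.33943502e+02 -2.42283931e-01] [-0.6 -2.  -0.7  0.7  0.3  1.3  1.5 -0.6]
```

View pics/z1.png

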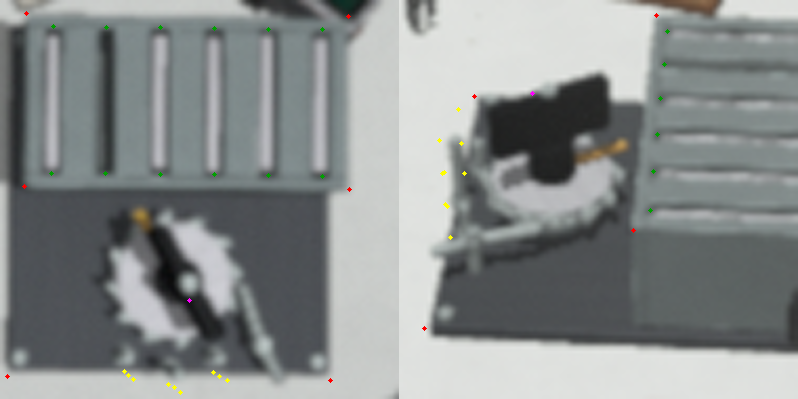

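```bash
python3 - <<'E'
from h import *
T=lambda a:(np.array(a,float)+0)/4.2+[329.5,161.5]; S=lambda a:(np.array(a,float)-[399,0])/4.2+[257.5,204.5]
sl=[90,54,18,-18,-54,-90]
def model(p):
    x,y,a,m=p[:4];P=(x,y,a)
    top=[[m+58,108,98],[m+58,-108,98],[m-58,-108,98],[m-58,108,98]]
    slots=[[m+s*49,yy,98] for s in(1,-1) for yy in sl]
    return P,top,slots
tpx=T([[27,17],[347,24],[347,190],[25,187]])
spx_slots=T([[53,33],[107,30],[160,33],[213,34],[267,34],[320,36],[51,174],[106,174],[159,174],[213,175],[266,175],[319,176]])
def f(p):
    P,top,slots=model(p)
    r=[proj("top",W(P,top))-tpx, proj("top",W(P,slots))-spx_slots,
       proj("top",W(P,[[-65,0,113]]))-T([[188,283]]),
       proj("side",W(P,[[-65,0,113]]))-S([[548,90]]),
       proj("side",W(P,[top[0+3]]))-S([[655,18]]),proj("side",W(P,[top[2]]))-S([[637,232]])]
    return np.concatenate([q.ravel() for q in r])
r=least_squares(f,[530,-220,0,60],x_scale=[10,10,.1,10],loss="soft_l1");p=r.x;print(p);print(r.fun[:8].round(1),r.fun[8:32].reshape(-1,2).round(1).tolist(),r.fun[32:].round(1))
lift=p[:3];out=[]
for c,(x0,y0),s in (("top",(345,200),8),("side",(258,215),8)):
    im=cv2.imread(f"pics/{c}0.png")[y0:y0+62,x0:x0+50]
    im=cv2.resize(im,None,fx=s,fy=s,interpolation=cv2.INTER_CUBIC)
    def d(P,col):
        for q in proj(c,W(lift,P)): cv2.circle(im,tuple(int(v) for v in ((q-[x0,y0]+.5)*s)),2,col,-1)
    for a,col in zip((150,180,210),((0,255,255),(255,0,255),(0,255,0))):
        a=np.radians(a);d([[-65+64*np.cos(a),64*np.sin(a),z] for z in(12,40,70)],col)
    d([[-65,0,113]],(0,0,255)); 
    out.append(im)
cv2.imwrite("pics/z2.png",np.hstack(out))
E
```

```text
[ 5.28234923e+02 -2.19222544e+02 -3.96933510e-03  5.47501202e+01]
[-0.4 -0.5  0.2 -1.2  0.2  0.5 -0.3  0.3] [[-0.2, -1.0], [-0.2, -0.1], [-0.1, -0.7], [0.1, -0.8], [0.1, -0.7], [0.3, -1.0], [-0.0, 0.3], [-0.3, 0.4], [-0.0, 0.6], [-0.0, 0.5], [0.2, 0.6], [0.5, 0.5]] [ 0.2  0.2  0.2  0.9 -0.2 -0.7 -1.4 -0.6]
```

View pics/z2.png

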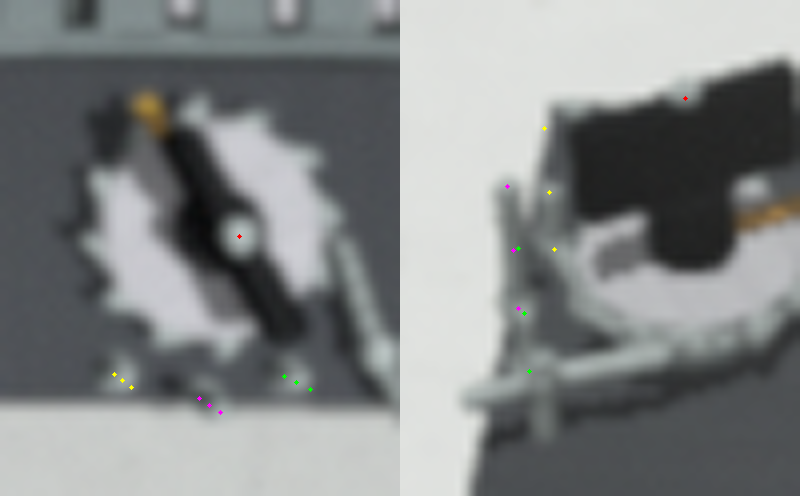

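```bash
cat >> h.py <<'E'
lift=(528.2,-219.2,-.00397);MX=54.75
def down(p,yaw): return (list(p),[180,0,yaw])
def tz(z): return z-grasp_offset
E
python3 - <<'E'
from h import *
c=W(lift,[-65,0,0])[0]; b=30+np.degrees(lift[2])
grip(40,80)
goto([c[0],c[1],200],[180,0,b]); move_l([c[0],c[1],tz(97)],speed=100)
o=get_obs();print(o["t"],o["tcp_pos"],o["joint_pos"],o["wrist_force"])
grip(0,80);o=get_obs();print(o["grip_width"],o["grip_force"],o["wrist_force"],o["moment"])
j=np.array(o["joint_pos"]);
tot=150+9
for k in range(1,5):
    q=j.copy();q[5]=j[5]-tot*k/4;move_j(q);o=get_obs();print(o["t"].round(1) if hasattr(o["t"],'round') else o["t"],o["ee_rot"][2],o["tcp_pos"].round(1),o["wrist_force"].round(1),o["moment"].round(2),o["grip_width"].round(1))
im=get_image("side");cv2.imwrite("pics/side1.png",im[:,:,::-1])
E
```

```text
4.6083 [ 463.89560827 -219.3710839    79.1433561 ] [-3.31497875e+01  9.68371436e+00  1.13785097e+02  1.08406002e-03
  5.64301933e+01  2.70769707e+01] [0.31768726 0.44195607 0.92856981]
13.063652220783222 78.72090339660645 [-1.34278081  1.42342627  5.76115073] [ 0.23384108  0.30357945 -0.1057517 ]Traceback (most recent call last):
  File "<stdin>", line 10, in <module>
AttributeError: 'float' object has no attribute 'round'
```

```bash
python3 - <<'E'
from h import *
o=get_obs();j=np.array(o["joint_pos"]);j0=27.077;print(j.round(2))
for k in range(2,5):
    q=j.copy();q[5]=j0-159*k/4;move_j(q);o=get_obs();print(round(o["t"],1),o["ee_rot"][2].round(1),o["tcp_pos"].round(1),o["wrist_force"].round(1),o["moment"].round(2),round(float(o["grip_width"]),1))
wait(.3);o=get_obs();print(o["ee_rot"],o["moment"].round(2))
grip(40);wait(.5)
c=W(lift,[-65,0,0])[0]
move_l([c[0],c[1],200],speed=200)
goto([420,-480,300],[180,0,0])
for c in("top","side"):
    im=get_image(c);cv2.imwrite(f"pics/{c}2.png",im[:,:,::-1])
a=cv2.imread("pics/top2.png")[155:260,325:415];b=cv2.imread("pics/side2.png")[205:310,255:360]
cv2.imwrite("pics/z3.png",np.hstack([cv2.resize(i,None,fx=4,fy=4,interpolation=cv2.INTER_CUBIC) for i in(a,b)]))
print(get_obs()["t"])
E
```

```text
[-3.3160e+01  9.6800e+00  1.1378e+02  2.0000e-02  5.6430e+01 -1.2550e+01]
6.4 109.1 [ 464.6 -219.4   79.2] [ 5.  -0.2 -2.9] [ 0.01 -0.51 -0.25] 12.7
7.1 148.9 [ 465.1 -219.    79.2] [ 7.5  0.3 -3. ] [ 0.18 -0.75 -0.19] 12.9
7.8 -171.3 [ 465.3 -218.3   79.2] [ 7.7  3.8 -3. ] [ 0.43 -0.76 -0.21] 12.8
[ 179.98995238    0.27092417 -171.34408287] [ 0.43 -0.81 -0.21]
12.25
```

View pics/z3.png

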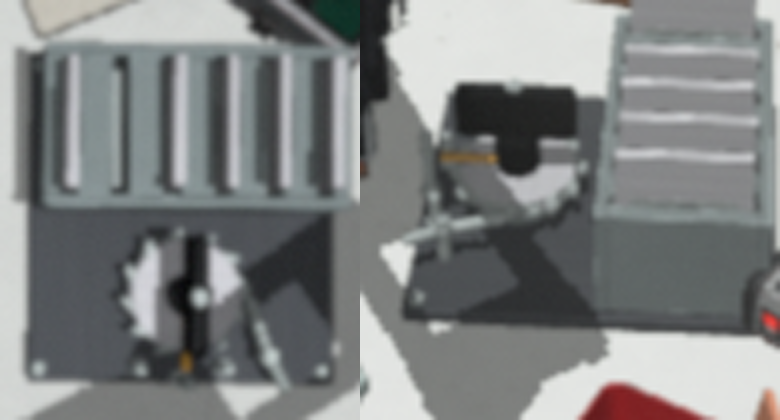

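```bash
python3 - <<'E'
from h import *
out=[]
for f,ov in(("side0",0),("side2",0),("side2",1)):
    im=cv2.imread(f"pics/{f}.png")[218:274,262:284];im=cv2.resize(im,None,fx=10,fy=10,interpolation=cv2.INTER_CUBIC)
    im=cv2.convertScaleAbs(im,alpha=1.3)
    if ov:
      for a,col in zip((150,180,210),((0,255,255),(255,0,255),(0,255,0))):
        a=np.radians(a)
        for q in proj("side",W(lift,[[-65+64*np.cos(a),64*np.sin(a),z] for z in(12,40,70)])): cv2.circle(im,tuple(int(v) for v in (q-[262,218]+.5)*10),3,col,-1)
    out.append(im)
cv2.imwrite("pics/z4.png",np.hstack(out))
E
```

```text
(no output)
```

View pics/z4.png

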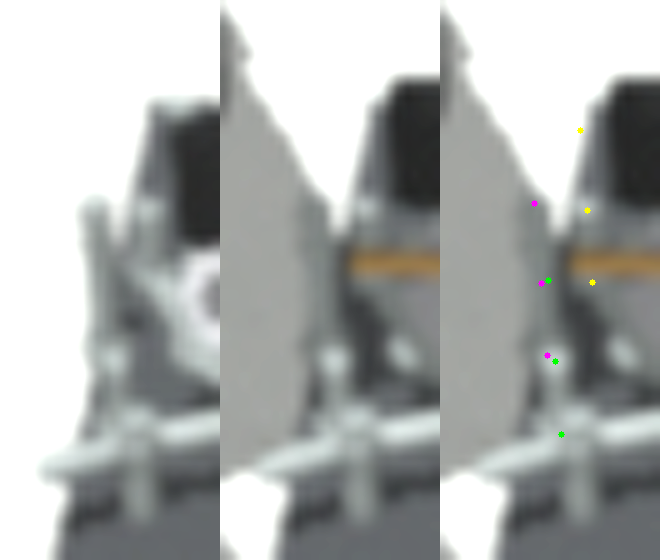

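```bash
cat >> h.py <<'E'
def outline():
    pts=[]
    for x in(-48,48):
        for s in(-1,1): pts+=[[x,s*121,0],[x,s*121,40],[x,s*118,47],[x,s*110,51]]
    return np.array(pts,float)
OUT=outline();S8=8
def masks():
    m={}
    for c in("top","side"):
        get_image(c);r=regions_of("stand",c)
        if r and r[0]["score"]>.4:
            m[c]=(np.array(r[0]["region"]),r[0]["extent"],r[0]["score"])
    return m
def soft(c,pose,box):
    x0,y0,w,h=box;q=(proj(c,W(pose,OUT))-[x0,y0]+.5)*S8
    im=np.zeros((h*S8,w*S8),np.float32);hull=cv2.convexHull(q.astype(np.float32))
    cv2.fillConvexPoly(im,(hull*16).astype(np.int32),1.,shift=4)
    return cv2.resize(im,(w,h),interpolation=cv2.INTER_AREA)
def find_stand(x0,m=None):
    from scipy.optimize import minimize
    m=m or masks();D={}
    for c,(r,e,s) in m.items():
        ys,xs=np.nonzero(r);b=(xs.min()-6,ys.min()-6,xs.max()-xs.min()+13,ys.max()-ys.min()+13)
        D[c]=(b,cv2.GaussianBlur(r[b[1]:b[1]+b[3],b[0]:b[0]+b[2]].astype(np.float32),(0,0),1.))
    def cost(p):
        pose=(p[0],p[1],p[2]/100)
        return sum(np.sum((cv2.GaussianBlur(soft(c,pose,b),(0,0),1.)-r)**2) for c,(b,r) in D.items())
    p=np.array([x0[0],x0[1],x0[2]*100])
    for st in(15,4):
        s=minimize(cost,p,method="Nelder-Mead",options=dict(initial_simplex=np.vstack([p,p+np.diag([st,st,st])]),xatol=.05,fatol=.05));p=s.x
    return (p[0],p[1],p[2]/100),s.fun
E
python3 - <<'E'
from h import *
m=masks();print({c:(v[0].sum(),v[1],v[2]) for c,v in m.items()})
for k in (m,{"top":m.get("top")},{"side":m.get("side")}):
    if all(v is not None for v in k.values()): print(list(k),find_stand((546,134,-.242),k))
# colour mask as a check
mc={}
for c in("top","side"):
    im=get_image(c);hsv=cv2.cvtColor(im,cv2.COLOR_RGB2HSV);r=m[c][0];e=m[c][1]
    mk=(hsv[:,:,1]>70)&(hsv[:,:,0]<30);l=np.zeros_like(mk);x,y,w,h=e
    l[int(y-h/2-3):int(y+h/2+4),int(x-w/2-3):int(x+w/2+4)]=1;mc[c]=(mk&l,e,1);print(c,mc[c][0].sum())
pc,f=find_stand((546,134,-.242),mc);print("colour",pc,f)
out=[]
for c,(x0,y0),s in(("top",(200,168),4.3),("side",(300,148),6)):
    im=cv2.resize(get_image(c)[y0:y0+65,x0:x0+(105 if c=="top" else 56),::-1],None,fx=s,fy=s,interpolation=cv2.INTER_CUBIC)
    im=cv2.copyMakeBorder(im,0,400-im.shape[0],0,0,cv2.BORDER_CONSTANT)
    for y in(-90,-54,-18,18,54,90):
        q=((proj(c,W(pc,[[-48,y,14],[48,y,14],[-48,y+7,51],[48,y+7,51],[-48,y-7,51],[48,y-7,51]]))-[x0,y0]+.5)*s).astype(int)
        for q_ in q: cv2.circle(im,tuple(int(v) for v in q_),1,(0,0,255) if q_ is not q[0] and q_ is not q[1] else (255,0,0),-1)
    out.append(im)
cv2.imwrite("pics/z5.png",np.hstack(out))
E
```

```text
{'top': (np.int64(2620), [250.7, 198.9, 83.2, 47.5], 0.57), 'side': (np.int64(1310), [327.3, 181.1, 45.8, 47.6], 0.72)}
['top', 'side'] ((np.float64(546.3439157321202), np.float64(139.56387555339577), np.float64(-0.23249049443982803)), np.float64(222.028076171875))
['top'] ((np.float64(546.3294495499431), np.float64(138.3645093316416), np.float64(-0.2400483940140149)), np.float64(21.6055850982666))
['side'] ((np.float64(545.6362808186439), np.float64(146.93040110951932), np.float64(-0.21047095554335926)), np.float64(179.2819061279297))
top 2443
side 1261
colour (np.float64(547.3699262950879), np.float64(140.88711386354504), np.float64(-0.224605889090195)) 325.1064147949219
```

View pics/z5.png

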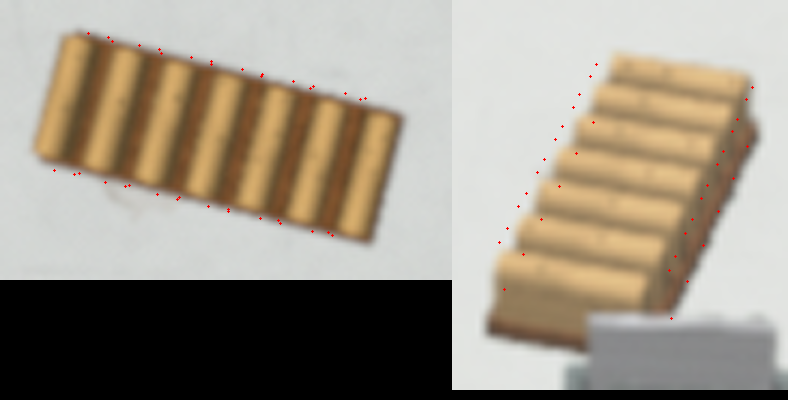

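```bash
python3 - <<'E'
from h import *
T=lambda a:np.array(a,float)/4.3+[199.5,167.5]; S=lambda a:(np.array(a,float)-[452,0])/6+[299.5,147.5]
g=[("top",[[48,-121,0],[-48,-121,0],[48,118.5,42],[-48,118.5,42]],T([[403,116],[371,242],[64,33],[34,156]])),
 ("side",[[-48,-121,0],[-48,-121,14],[48,121,0]],S([[487,335],[487,316],[757,140]])),
 ("side",[[-48,112,51],[48,112,51],[-48,-105,51],[48,-105,51]],S([[613,55],[748,76],[500,253],[648,272]])),
 ("side",[[-48,-105+36*i,51] for i in range(1,6)],S([[517,220],[540,183],[558,150],[578,119],[596,88]]))]
r=fit(g,[546,136,-.24]);print(r.x.round(3),r.fun.reshape(-1,2).round(1).tolist())
for i in([0],[1],[2,3],[1,2,3]): rr=fit([g[k] for k in i],[546,136,-.24]);print(i,rr.x.round(3),rr.fun.round(1).tolist()[:14])
E
```

```text
[ 5.48824e+02  1.40136e+02 -2.42000e-01] [[0.8, -0.8], [0.4, 0.3], [0.2, -2.4], [-1.3, 0.5], [0.1, 1.1], [0.0, 0.9], [1.1, 0.1], [-0.7, -0.4], [2.5, 0.1], [-0.8, -0.5], [2.7, 1.3], [-0.2, -1.0], [-0.8, -0.5], [-0.5, -0.6], [-0.8, -0.8], [-0.8, -0.8]]
[0] [ 5.47344e+02  1.40483e+02 -2.39000e-01] [0.7, -0.5, 0.3, 0.7, -0.0, -1.8, -1.4, 1.1]
[1] [ 5.46733e+02  1.44976e+02 -2.30000e-01] [-0.1, 0.3, -0.2, 0.1, 0.2, -0.7]
[2, 3] [ 5.50204e+02  1.37539e+02 -2.43000e-01] [-0.3, -0.1, 3.0, 0.5, -0.5, -0.1, 3.1, 1.8, 0.1, -0.5, -0.4, -0.1, -0.2, -0.2]
[1, 2, 3] [ 5.49396e+02  1.39436e+02 -2.43000e-01] [0.2, 1.2, 0.1, 1.0, 1.3, 0.3, -0.4, -0.3, 2.7, 0.3, -0.7, -0.4, 2.8, 1.5]
```

```bash
cat >> h.py <<'E'
SL={i:-90+36*(i-1) for i in range(1,7)};LY=np.degrees(lift[2]);D=11  # grasp depth below plate top
def st(): 
    o=get_obs();print(round(o["t"],1),o["tcp_pos"].round(1),"F",o["wrist_force"].round(1),"w",round(float(o["grip_width"]),1),round(float(o["grip_force"]),0));return o
def pick(i):
    x,y,_=W(lift,[MX,SL[i],0])[0];z=tz(139-D)
    grip(22,50);goto([x,y,z+60],[180,0,LY]);move_l([x,y,z],speed=100);st()
    grip(0,50);wait(.2);o=st()
    move_l([x,y,z+30],speed=80);st();move_l([x,y,z+110],speed=200);st()
def hover(i,stand,zb):
    x,y,_=W(stand,[0,SL[i],0])[0];a=np.degrees(stand[2])
    goto([x,y,tz(zb+72-D)],[180,0,a])
E
python3 - <<'E'
from h import *
pick(6)
S=(547.5,139.5,-.241)
hover(6,S,120);x,y,_=W(S,[0,90,0])[0];move_l([x,y,tz(62+72-D)],speed=100);st()
out=[]
for c,(x0,y0),s in(("top",(190,150),4),("side",(290,120),4)):
    im=get_image(c);cv2.imwrite(f"pics/{c}6.png",im[:,:,::-1])
    im=cv2.resize(im[y0:y0+100,x0:x0+100,::-1],None,fx=s,fy=s,interpolation=cv2.INTER_CUBIC)
    q=((proj(c,W(S,[[sx,90+d,51] for sx in(-48,48) for d in(-7,7)]+[[sx,90+d,62] for sx in(-45,45) for d in(-4,4)]))-[x0,y0]+.5)*s).astype(int)
    for k,v in enumerate(q): cv2.circle(im,(int(v[0]),int(v[1])),2,(0,0,255) if k<4 else (255,0,0),-1)
    out.append(im)
cv2.imwrite("pics/z6.png",np.hstack(out))
E
```

```text
15.2 [ 583.7 -129.7  109.6] F [1.1 0.1 0.3] w 22.0 0.0
15.7 [ 584.2 -129.7  110.5] F [0.2 0.4 3.3] w 7.0 53.0
16.2 [ 583.4 -129.5  139.8] F [ 0.4  0.6 -1.8] w 7.0 52.0
16.8 [ 582.8 -129.3  218.5] F [-0.4 -0.6 -1.7] w 7.0 52.0
18.9 [569.4 226.9 104.6] F [ 0.2 -0.4 -0.9] w 6.7 52.0
```

View pics/z6.png

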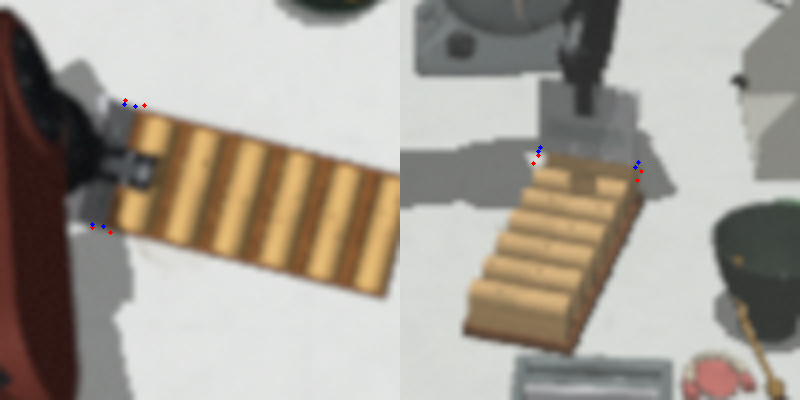

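```bash
cat >> h.py <<'E'
def lower(i,S,verbose=True):
    x,y,_=W(S,[0,SL[i],0])[0];log=[]
    for zb in list(range(54,14,-5))+[14,13.0,12]:
        move_l([x,y,tz(zb+72-D)],speed=60);o=get_obs();F=o["wrist_force"]
        log.append((zb,round(float(o["tcp_pos"][2]-tz(72-D)),1),F.round(0).tolist()))
        if np.abs(F).max()>(20 if zb>18 else 8): break
    if verbose: print(log)
    return zb
def release(i,S):
    x,y,_=W(S,[0,SL[i],0])[0]
    grip(22);o=st();move_l([x,y,220],speed=200)
E
python3 - <<'E'
from h import *
S=(547.5,139.5,-.241)
print(lower(6,S));st()
E
```

```text
[(54, 53.4, [-0.0, -0.0, -2.0]), (49, 48.4, [0.0, -0.0, -2.0]), (44, 43.4, [-0.0, 1.0, -1.0]), (39, 38.4, [0.0, -1.0, -2.0]), (34, 33.4, [-0.0, 0.0, -2.0]), (29, 28.4, [-1.0, 0.0, -1.0]), (24, 23.4, [-0.0, -0.0, -1.0]), (19, 18.4, [0.0, -0.0, -1.0]), (14, 15.3, [-0.0, 2.0, 3.0]), (13.0, 15.3, [-2.0, 1.0, 8.0])]
13.0
21.5 [570.4 227.6  57.6] F [-2.1  0.5  8.1] w 7.4 54.0
```

```bash
cat >> h.py <<'E'
def look(S):
    get_image("top");r=regions_of("stand","top");print([(d["score"],np.round(d["extent"],1)) for d in r[:2]])
    m={"top":(np.array(r[0]["region"]),r[0]["extent"],r[0]["score"])}
    p,f=find_stand(S,m);print("stand",np.round(p,3),round(f));return p
E
python3 - <<'E'
from h import *
S=(547.5,139.5,-.241)
release(6,S);pick(4);p=look(S)
E
```

```text
21.8 [568.5 226.6  54.6] F [-0.5 -0.1 -0.8] w 22.1 0.0
25.3 [ 583.4 -201.5  109.6] F [-0.6  0.3 -0.9] w 22.6 0.0
25.8 [ 583.9 -201.7  110.5] F [0.3 1.2 4.5] w 7.0 52.0
26.3 [ 583.2 -201.5  139.8] F [-0.2  0.3 -1.4] w 7.2 52.0
26.9 [ 582.5 -201.2  218.5] F [ 0.  -0.2 -2.7] w 7.3 52.0
[(0.94, array([250.4, 199.2,  87.7,  49.9]))]
stand [ 5.46087e+02  1.39148e+02 -2.56000e-01] 262
```

```bash
python3 - <<'E'
from h import *
S=(547.5,139.5,-.241)
def place(i):
    hover(i,S,100);zb=lower(i,S)
    if zb>15: print("blocked");raise SystemExit
    release(i,S)
place(4);pick(3);p=look(S)
im=get_image("top")[150:240,190:300,::-1];cv2.imwrite("pics/z7.png",cv2.resize(im,None,fx=5,fy=5,interpolation=cv2.INTER_CUBIC))
E
```

```text
[(54, 54.3, [0.0, 0.0, -1.0]), (49, 48.8, [-1.0, -0.0, -2.0]), (44, 43.5, [0.0, -0.0, -1.0]), (39, 38.4, [-0.0, -1.0, -2.0]), (34, 33.5, [-1.0, -0.0, -3.0]), (29, 28.5, [0.0, -0.0, -1.0]), (24, 23.5, [-0.0, -0.0, -1.0]), (19, 18.5, [-1.0, -0.0, -2.0]), (14, 15.2, [-1.0, 0.0, 4.0]), (13.0, 15.2, [-3.0, 0.0, 9.0])]
31.8 [551.5 156.9  54.8] F [-0.3 -0.  -0.7] w 22.3 0.0
35.2 [ 583.2 -237.5  109.6] F [-0.6 -0.4  0.1] w 22.2 0.0
35.7 [ 583.8 -237.9  110.5] F [ 0.6 -0.2  3.9] w 6.7 52.0
36.2 [ 583.1 -237.6  139.9] F [-0.5  0.2 -0.9] w 7.3 52.0
36.8 [ 582.4 -237.2  218.5] F [-0.6  1.  -1.1] w 6.9 52.0
[(0.76, array([250.2, 197.5,  85.5,  49.4]))]
stand [ 5.45870e+02  1.39277e+02 -2.34000e-01] 497
```

View pics/z7.png

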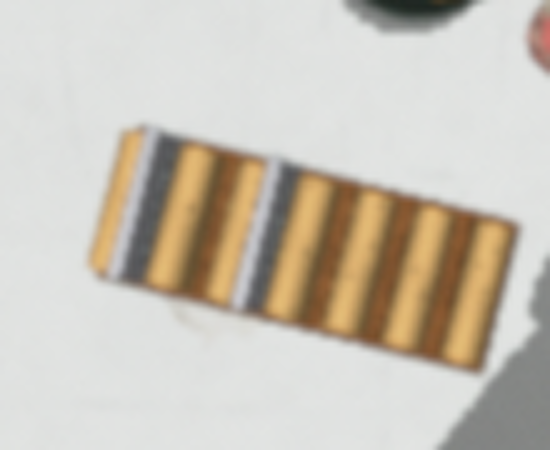

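```bash
python3 - <<'E'
from h import *
S=(547.5,139.5,-.241)
def place(i):
    hover(i,S,100);zb=lower(i,S)
    if zb>15: print("blocked");raise SystemExit
    release(i,S)
for i in(3,2,1):
    place(i)
    if i>1:
        pick(i-1);p=look(S)
        if np.hypot(p[0]-546.2,p[1]-139)>4 or abs(p[2]+.241)>.04: print("check");break
E
```

```text
[(54, 54.3, [-0.0, 0.0, -1.0]), (49, 48.8, [0.0, 0.0, -1.0]), (44, 43.5, [-0.0, -1.0, -1.0]), (39, 38.5, [-0.0, 0.0, -0.0]), (34, 33.5, [0.0, 0.0, -1.0]), (29, 28.5, [-1.0, -0.0, -1.0]), (24, 23.5, [-0.0, 0.0, -1.0]), (19, 18.5, [-1.0, 1.0, -2.0]), (14, 15.2, [-1.0, -0.0, 5.0]), (13.0, 15.2, [-4.0, -0.0, 10.0])]
41.7 [542.8 122.   54.8] F [-0.1 -0.9  0.7] w 21.9 0.0
45.2 [ 583.1 -273.5  109.6] F [-0.5 -1.   0.8] w 22.1 0.0
45.6 [ 583.6 -274.   110.5] F [ 1.6 -1.   3.4] w 6.8 52.0
46.2 [ 583.  -273.5  140. ] F [-0.6  0.  -1.8] w 7.1 52.0
46.7 [ 582.3 -273.2  218.6] F [-0.2  0.5 -2.7] w 7.2 52.0
[(0.69, array([252.1, 199.3,  86.9,  47.4]))]
stand [ 5.45768e+02  1.37656e+02 -2.40000e-01] 500
[(54, 54.3, [0.0, 0.0, -2.0]), (49, 48.8, [-0.0, -0.0, -2.0]), (44, 43.5, [0.0, -1.0, -1.0]), (39, 38.4, [0.0, 0.0, -1.0]), (34, 33.5, [0.0, 0.0, -1.0]), (29, 28.5, [-0.0, -1.0, -1.0]), (24, 23.5, [-0.0, -1.0, -2.0]), (19, 18.5, [2.0, 0.0, -1.0]), (14, 15.2, [0.0, 2.0, 5.0]), (13.0, 15.2, [-3.0, 1.0, 10.0])]
51.7 [534.3  87.   54.8] F [ 0.4  0.7 -0.5] w 21.7 0.0
55.1 [ 582.9 -309.6  109.6] F [-0.2  0.7  0.9] w 21.9 0.0
55.6 [ 583.4 -310.   110.5] F [-0.8 -0.1  2.8] w 7.0 53.0
56.1 [ 582.8 -309.6  139.9] F [-0.6 -0.3 -1.9] w 7.0 52.0
56.6 [ 582.2 -309.2  218.6] F [ 0.3  0.7 -2.6] w 7.5 52.0
[(0.62, array([250.6, 202.2,  86.6,  50.6])), (0.33, array([370.9, 228.6,  29.5,  33.7]))]
stand [ 5.35728e+02  1.38719e+02 -2.48000e-01] 662
check
```

```bash
python3 - <<'E'
from h import *
a=get_image("top");b=get_image("side");cv2.imwrite("pics/top8.png",a[:,:,::-1]);cv2.imwrite("pics/side8.png",b[:,:,::-1])
a=a[150:240,190:300,::-1];cv2.imwrite("pics/z8.png",cv2.resize(a,None,fx=5,fy=5,interpolation=cv2.INTER_CUBIC))
E
```

View pics/z8.png

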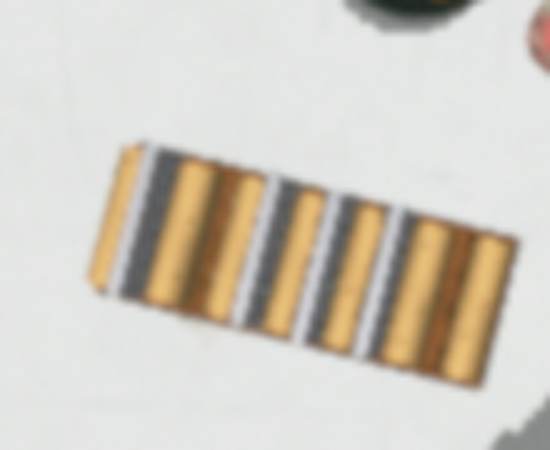

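```bash
python3 - <<'E'
from h import *
a=cv2.imread("pics/z7.png");b=cv2.imread("pics/z8.png")
for t in(a[195:400,420:545],a[100:320,75:160]):
    oy,ox=(195,420) if t.shape[1]==125 else (100,75)
    m=cv2.matchTemplate(b,t,cv2.TM_CCOEFF_NORMED);_,v,_,l=cv2.minMaxLoc(m);print(v,(l[0]-ox)/5,(l[1]-oy)/5)
E
```

```text
0.8514379858970642 0.0 3.2
0.9975996017456055 0.0 3.0
```

```bash
python3 - <<'E'
from h import *
S=(538.3,139.5,-.242)
p=look(S)
if np.hypot(p[0]-535.7,p[1]-138.7)<3:
    hover(1,S,100);zb=lower(1,S)
    if zb<15: release(1,S); goto([420,-480,300],[180,0,0]);st()
    for c in("top","side"): cv2.imwrite(f"pics/{c}9.png",get_image(c)[:,:,::-1])
    a=cv2.imread("pics/top9.png")[150:300,190:450];b=cv2.imread("pics/side9.png")[140:290,255:395]
    cv2.imwrite("pics/z9.png",np.hstack([cv2.resize(a,None,fx=2,fy=2,interpolation=cv2.INTER_CUBIC),cv2.resize(b,None,fx=2,fy=2,interpolation=cv2.INTER_CUBIC)]))
E
```

```text
[(0.93, array([250.9, 202.7,  86.2,  52.4]))]
stand [ 5.35848e+02  1.38611e+02 -2.37000e-01] 634
[(54, 54.3, [1.0, 0.0, -2.0]), (49, 48.9, [-0.0, 1.0, -2.0]), (44, 43.5, [0.0, 0.0, -2.0]), (39, 38.5, [0.0, -0.0, -2.0]), (34, 33.5, [-1.0, 0.0, -2.0]), (29, 28.5, [-0.0, -0.0, -2.0]), (24, 23.5, [-1.0, 0.0, -1.0]), (19, 18.5, [-1.0, 1.0, -2.0]), (14, 15.3, [-1.0, 2.0, 5.0]), (13.0, 15.2, [-3.0, 2.0, 11.0])]
61.8 [516.5  52.1  54.9] F [ 0.4  1.3 -0.2] w 21.8 0.0
64.7 [ 420.6 -479.   299.7] F [-0.7 -0.3 -0.3] w 21.9 0.0
```

View pics/z9.png

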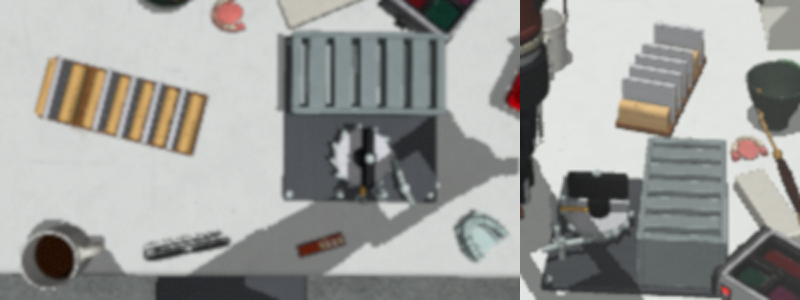

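```bash
python3 -c "
from station import *
print(sign_off())"
```

```text
the job is handed in; nothing more can be done
None
```

The lift is wound to the tall pin (tooth 5) and was still there in the last pictures; all five plates present (1, 2, 3, 4 and 6) stand fully down in their own grooves, the cast, jar and mug were not touched, and the job is handed in at about 65 s.

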